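# Fit and lock a hub sleeve on the bench spindle

## Robot

A 6-joint arm with a two-finger parallel gripper is mounted at the origin on the work surface. World frame = base frame: x ahead of the robot, y to its left, z up, the work surface at z = 0. Lengths are in mm, angles in rad, forces in N, time in s.
With the tool pointing down it reaches from about 350 to 725 mm from the base axis. Payload 4.3 kg.
Tool frame: the origin (TCP) lies midway between the tips of the shut fingers; the grasp point (between the pads) lies 19 mm behind it (env.grip_point_offset is the distance from the TCP to the grasp point, in mm); y points along the fingers, z is the direction in which the jaws open and shut, and the axes are right-handed (so a half turn about y gives the same grasp; the last joint's range is limited). The gripper opens to 85 mm and grips with 20 to 120 N. Pads are 22 mm wide; open, the fingers measure 114 mm over their backs; the gripper's body (76 mm by 85 mm) begins 54 mm behind the grasp point. The pads swing forward as they close: fully open they stand 13 mm farther back than shut.
Start: joints at [0.992, 0.377, 0.081, 1.274, 0, 1.46], TCP at [259.809, 513.001, 192.229] pointing down, gripper open.
Joint ranges: [-2.72, 2.72], [-0.84, 1.66], [-1.02, 1.22], [-1.77, 2.12], [-1.37, 1.28], [-3.14, 3.14]. Speed limits (rad/s): [2.57, 2.57, 3.14, 3.14, 3.14, 3.14].

## Interface

Orientations are given as a unit quaternion [x, y, z, w].
In Python, from workcell import sensors, vision, env gives the robot as it stands.
- The arm moves only by the tool jog_arm, never from a script. Its argument "series" is a list of rows, each a list of 3 entries, a list of its own where there are three numbers: the finger opening in m, from 0 to 0.0854, then the shift along the tool's x, y, z in m, then the turn, a rotation vector about the tool's x, y, z in degrees. In form: [[grip, [x, y, z], [wx, wy, wz]], ...]. A call has 1 to 20 rows; each row is the pose to reach, as a shift and turn from the pose commanded when the call began, along the tool's axes at that moment; what a row does not reach only later rows make up. A row lasts 1/12 s, in which the tool goes at most 41.7 mm and 7.16 degrees, less where a joint would pass 70% of its speed; a pose out of reach is approached as far as the arm can. A call with a gripper value outside its range is refused whole. The fingers move at their own pace and stop on an object; "newtons" is the grip in N (left out, the last holds). Time passes only in rows, so rows that repeat a pose let the fingers close. It gives the time, the measured TCP pose, the force and the opening at its end, in the units of the state.
- sensors.observe(): the state, without advancing time (a new reading comes with each control period).
- vision.snapshot(name): name is "scene" or "top" or "wrist"; returns the picture (400x640x3 uint8, blue, green, red); there is no depth.
- vision.camera_info(name): a dict with "fx", "fy", "cx", "cy" (pixels), "k1" (the pictures are not rectified: a ray, as slopes to the right and down, at radius r is drawn at 1 + k1 r^2 times it, then the intrinsics apply), "R" (3x3) and "t" (3): a world point X has camera coordinates R X + t. Camera axes: x right, y down, z forward; pixel columns grow to the right and rows downward; lengths in mm; the calibration is good to about 2 mm. A picture is of the moment at which its call begins: read the wrist's pose just before it. camera_info takes no time and is no camera call; for the wrist camera it gives the pose at the moment of the call.
- env.close_job(): hands the job in, once; it reports no verdict.
Trained networks look in the newest picture that a camera, given by its name, has taken for a name from the list of things; names that differ only in an ending like _2 or _b are one class to them, and where a whole thing is asked for, a point or a joint stands for the part that bears it (a point fixed in the world has none). Each returns a list of dicts, best first, with "score" (0 to 1); they miss things now and then, are a little off and sometimes report something else, mostly with a low value. They report only what shows in the picture. A call takes as long as a camera call. They do not tell look-alikes from the thing itself.
- vision.silhouettes(thing, camera): "mask" (400x640 bool, what is visible of it) and "bbox" ([left, top, width, height] in pixels, round what is visible of it).
- vision.place_of(thing, camera): "uv" ([column, row] in pixels: a listed point, or the origin of a listed thing).
The state is a dict: "clock": time; "q": joint angles; "dq": joint speeds; "effort": joint torques, N m; "eef_pos": TCP position; "tcp_rot": TCP orientation; "force": force on the tool from outside, world axes, zero at the start; "moment": the same for the moment, N m; "grip_width": opening from 0.0 (shut) to 1.0 (fully open).
Only numpy, scipy, OpenCV 4.12 (cv2) and the standard library are available. Lean on these libraries where they do the work, as an engineer would, in place of code of your own. Each camera call takes 0.05 s, during which the arm holds its last target. There are 200 camera calls.

## Task

Take the brass hub sleeve from the slanted rack and slide it flange-down over the upright shaft of the bench spindle until it sits fully home, lowering it by hand rather than dropping it. Push the red tab so that the fork slides fully in over the hub's flange, then tug the hub straight up against the fork with about 10 N for half a second to prove that it is held, and never with more than 25 N. Set it back down, let go, and leave the other hubs and everything else on the bench alone.

Things in the scene. Friction and masses are not known exactly. Their poses are not given: they have to be found in the camera images.
- hub: Brass hub sleeve: tube 26 mm outside, 17 mm bore right through, 60 mm long, with a flange 46 mm wide and 6 mm thick at its foot; 130 to 210 g. Origin: centre of the flange's underside; z runs along the bore towards the plain end. It starts standing flange-down on the slanted rack, so its z axis leans 30 degrees from vertical towards the rack's front; it may have any of the three spots.
- hub_black: Black plastic hub of the same shape on the same rack, to be left there. Origin and axes as for the brass hub.
- hub_blue: Blue plastic hub of the same shape on the same rack, to be left there. Origin and axes as for the brass hub.
- rack: Fixed light wooden rack, 270 mm wide along y, 90 mm deep along x, 73 mm high at the back. Its top slopes at 30 degrees, low edge at -x (facing the robot). Hubs stand on the slope at y = -90, 0 and +90 mm, x = 0, z = 50 mm, each kept from sliding by two 7 mm high brass pins on its downhill side, with nothing above it. Origin: centre of the underside.
- spindle: Fixed bench spindle with a blue base 30 mm high, 96 mm wide (y), from x = -155 to +60 mm. Origin: on the shaft's axis at the table top; z up; the fork slides in along +x.
- seat (a point): Centre of the shoulder (40 mm wide, 36 mm above the table) on which the hub's flange sits when home. z up along the shaft, x as the spindle's x.
- shaft_top (a point): Tip of the fixed upright shaft, 66 mm above the seat. The shaft is 14 mm thick; its top 9 mm taper to 7 mm at the tip. Fitted, the hub leaves 6 mm of it standing out.
- keeper (a joint): Travel of the sliding keeper that carries the fork, along the spindle's +x, in m: 0 is fully back; 0.055 is fully in, at the stop, fork over the flange. It starts between 0 and 0.010, clear of the hub's place. It slides with about 2.5 N of friction and stays where it is left.
- tab_top (a point): Top centre of the keeper's red upright tab, 22 mm long (spindle x), 12 mm thick (spindle y), 43 mm tall above the carriage; it moves with the keeper. Its top is 91.5 mm above the table. Fully in, it stands 88 mm behind the shaft's axis (spindle x = -88 mm).
- fork_mid (a point): Midway between the fork's two prongs, on the fork's upper face (49.5 mm above the table at rest); fully in, it lies on the shaft's axis. Prongs are 5 mm thick with a 33 mm gap, 2.5 mm above the flange of a hub that is home.
- fork (a joint): Upward give of the sprung fork on its keeper, in m: 0 at rest, at most 0.012. It begins to rise at about 3 N of upward pull by the hub and rises 0.67 mm for each further newton, so 10 N raises it by about 5 mm (the hub by about 7 mm).
- mallet: Small hammer lying on the bench; leave it alone. Origin: underside, handle to its -x.
- bench_brush: Brush lying on the bench; leave it alone. Origin: underside.
- polish_tin: Steel tin with red cap, 72 mm wide, 50 mm high; leave it alone. Origin: centre of the underside.
- reel: White and red plastic reel, 60 mm wide, 45 mm high; leave it alone. Origin: centre of the underside.
- ring_cone: Wooden ring cone, 48 mm wide at the foot, 90 mm high; leave it alone. Origin: centre of the underside.
- wax_block: Green wax block 70 x 40 x 22 mm; leave it alone. Origin: centre of the underside.
Things that resemble listed ones, but are neither listed nor needed, are in the scene too. Several things have the shape of the hub; the one meant has the colours described above.

How it is judged:
By the outcome, as a careful person would: the job done as asked, in the order asked, and still so for the second after the job is handed in, with the robot touching nothing.
It also fails if it takes over 58 s, if anything falls off the work surface, if the arm or the gripper's body presses on something with over 40 N, if the wrist force passes 120 N, or if a joint passes its speed limit or range.

## Working session

There is one attempt and no reset: what is moved stays moved. The work goes in short steps, Python scripts to look and compute and a tool call to move; the robot and the scene stay as the last step left them, time stands still between calls to the robot, and variables do not carry over. Pictures are saved under pics/ and viewed, about 8 in all and at most 12, crops included, and the job is handed in when it is done.

Besides the shell and the picture viewer there is one more tool, called after "Request:" as name(argument=value, ...) on one line, values as JSON. jog_arm: Moves the arm, as the interface text tells. Its arguments: {"type":"object","properties":{"series":{"type":"array","items":{"type":"array"}},"newtons":{"type":"number"}},"required":["series"]}

```bash
mkdir -p pics; ls; python3 - <<'E'
from workcell import sensors, vision, env
import cv2
print(sensors.observe(), env.grip_point_offset)
for c in ("scene","top"):
    im=vision.snapshot(c); cv2.imwrite(f"pics/{c}0.png",im)
    ci=vision.camera_info(c); print(c,{k:(v.round(4).tolist() if hasattr(v,'round') and not isinstance(v,float) else v) for k,v in ci.items()})
    for t in ("hub","hub_black","hub_blue","rack","spindle","seat","shaft_top","tab_top","fork_mid"):
        print(t,[(round(d["score"],2),[round(float(x),1) for x in d["uv"]]) for d in vision.place_of(t,c)][:4])
print(sensors.observe()["clock"])
E
```

```text
pics
{'clock': 0.0, 'q': array([9.91734060e-01, 3.78116996e-01, 7.96180604e-02, 1.27442397e+00,
       4.02359700e-06, 1.46052581e+00]), 'dq': array([ 7.20625197e-04,  2.14923676e-03, -9.06032980e-04,  1.05458677e-03,
        1.35710813e-05,  1.01746763e-03]), 'effort': array([-5.84414693e-05, -4.63609779e+01,  2.69871998e+01,  2.09896424e-02,
       -9.07714565e-06, -9.42790251e-06]), 'eef_pos': array([259.35240904, 512.3411055 , 191.22716786]), 'tcp_rot': array([ 0.6884776 , -0.16448467,  0.16397391, -0.68706328]), 'force': array([-0.23460296,  0.40889268,  0.13973726]), 'moment': array([ 0.01206092, -0.00860706,  0.01454997]), 'grip_width': 0.9990122616788146} 18.700000000000003
scene {'fx': 459.83438083031217, 'fy': 459.83438083031217, 'cx': 318.4899588124876, 'cy': 198.3792708323242, 'k1': -0.05392138098826174, 'R': [[-0.7863, 0.6178, 0.0015], [0.5044, 0.6433, -0.576], [-0.3568, -0.4522, -0.8174]], 't': [459.7046, -212.4998, 1567.7655]}
hub [(0.79, [359.0, 206.3]), (0.72, [248.5, 147.9]), (0.68, [283.9, 189.8]), (0.55, [239.9, 210.7])]
hub_black [(0.77, [291.6, 212.9])]
hub_blue
[... 295 characters left out ...]
25, 'fy': 451.58691350267725, 'cx': 327.74689661453107, 'cy': 188.7356319022533, 'k1': -0.09379509497644722, 'R': [[0.0477, -0.9989, 0.0033], [-0.9743, -0.0472, -0.2205], [0.2204, 0.0073, -0.9754]], 't': [-39.8686, 596.1066, 1358.3708]}
hub [(0.68, [439.3, 196.1]), (0.64, [320.1, 234.9]), (0.61, [375.7, 147.3]), (0.6, [367.8, 190.0])]
hub_black [(0.47, [335.9, 181.3]), (0.41, [273.8, 184.0])]
hub_blue [(0.62, [395.0, 200.4])]
rack [(0.69, [367.8, 196.6]), (0.48, [275.5, 184.8])]
spindle [(0.82, [282.4, 193.4])]
seat [(0.66, [275.6, 202.6]), (0.61, [277.2, 190.7])]
shaft_top [(0.97, [274.8, 184.7])]
tab_top [(0.87, [274.8, 226.9])]
fork_mid [(0.69, [293.6, 148.8]), (0.62, [276.6, 205.9])]
1.0
```

```bash
python3 - <<'E'
import cv2, numpy as np
s=cv2.imread("pics/scene0.png"); t=cv2.imread("pics/top0.png")
a=cv2.resize(s[110:310,190:430],(800,667),interpolation=cv2.INTER_CUBIC)[:600]
cv2.imwrite("pics/s1.png",a)
a=cv2.resize(t[110:290,220:460],(800,600),interpolation=cv2.INTER_CUBIC)
cv2.imwrite("pics/t1.png",a)
E
```

```text
(no output)
```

View pics/s1.png

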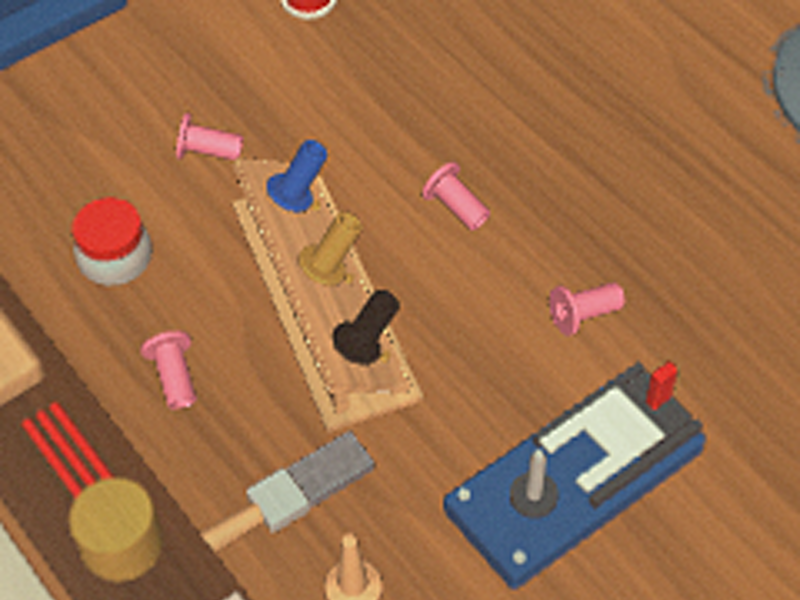

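View pics/t1.png

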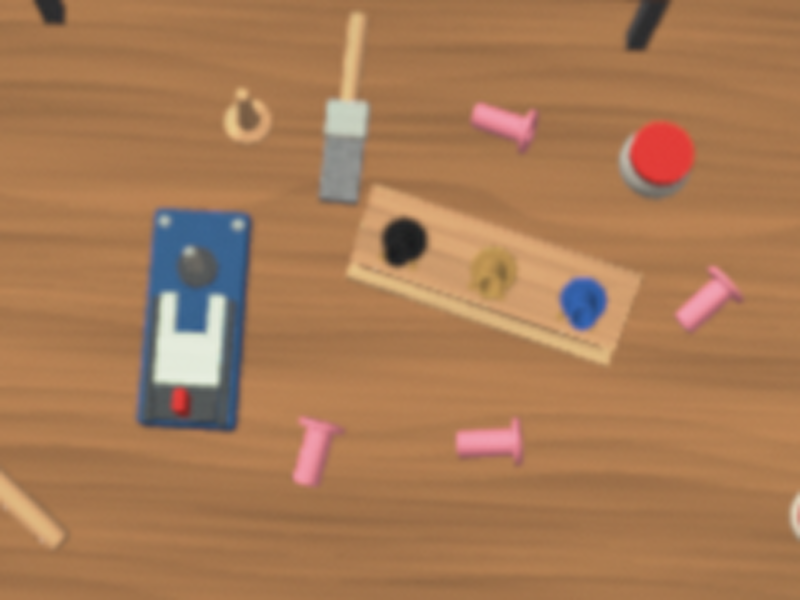

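```bash
cat > h.py <<'E'
import numpy as np, cv2
from scipy.spatial.transform import Rotation as Ro
from scipy.optimize import least_squares
from workcell import sensors, vision, env
def und(ci,uv):
    d=np.array([(uv[0]-ci["cx"])/ci["fx"],(uv[1]-ci["cy"])/ci["fy"]]); s=d.copy()
    for _ in range(20): s=d/(1+ci["k1"]*(s@s))
    return s
def ray(ci,uv):
    R=np.array(ci["R"]);t=np.array(ci["t"]); s=und(ci,uv)
    return -R.T@t, R.T@np.array([s[0],s[1],1.])
def tri(obs):
    A=np.zeros((3,3));b=np.zeros(3);L=[]
    for ci,uv in obs:
        o,d=ray(ci,uv);d/=np.linalg.norm(d);P=np.eye(3)-np.outer(d,d);A+=P;b+=P@o;L.append((o,P))
    X=np.linalg.solve(A,b); return X,[round(float(np.linalg.norm(P@(X-o))),1) for o,P in L]
def onz(ci,uv,z):
    o,d=ray(ci,uv); return o+d*(z-o[2])/d[2]
def proj(ci,X):
    c=np.array(ci["R"])@np.asarray(X,float)+np.array(ci["t"]); s=c[:2]/c[2]; s=s*(1+ci["k1"]*(s@s))
    return np.array([ci["fx"]*s[0]+ci["cx"],ci["fy"]*s[1]+ci["cy"]])
def pose():
    s=sensors.observe(); return s["eef_pos"],Ro.from_quat(s["tcp_rot"]),s
def local(p,R,P,Rt):
    "shift (m) and rotvec (deg) in tool axes from pose p,R to P,Rt"
    return (R.inv().apply(np.asarray(P)-p)/1000).round(4).tolist(), np.degrees((R.inv()*Rt).as_rotvec()).round(2).tolist()
E
python3 - <<'E'
from h import *
S,T=vision.camera_info("scene"),vision.camera_info("top")
W=vision.camera_info("wrist"); p,R,_=pose()
print("tool axes cols",R.as_matrix().round(2).tolist()); 
print("wrist cam in tool",R.inv().apply(-np.array(W["R"]).T@np.array(W["t"])-p).round(1),(R.inv().as_matrix()@np.array(W["R"]).T).round(3).tolist(),W["fx"],W["k1"])
for n,a,b,z in (("hub",(283.9,189.8),(367.8,190),50),("black",(291.6,212.9),(335.9,181.3),50),("blue",(276.3,171.1),(395,200.4),50),("shaft",(349.1,243.6),(274.8,184.7),102),("tab",(388.6,223.5),(274.8,226.9),91.5),("seat",(351.9,258.4),(277.2,190.7),36),("forkm",(365.8,246.8),(276.6,205.9),49.5)):
    X,e=tri([(S,a),(T,b)]); print(n,X.round(1),e,"onz",onz(S,a,z).round(1),onz(T,b,z).round(1))
E
```

```text
tool axes cols [[0.89, 0.0, 0.45], [-0.45, 0.0, 0.89], [0.0, -1.0, 0.0]]
wrist cam in tool [ -80.  -183.2    1. ] [[0.001, 0.95, 0.314], [0.0, -0.314, 0.95], [1.0, -0.0, -0.0]] 275.61740448410654 -0.03198324118660021
hub [ 604.6 -140.2   47.9] [1.4, 1.4] onz [ 606.2 -140.    50. ] [ 603.1 -139.    50. ]
black [632.9 -44.5  59. ] [11.8, 11.8] onz [636.9 -59.2  50. ] [626.8 -36.   50. ]
blue [ 576.1 -228.1   30.3] [2.0, 2.0] onz [ 582.9 -212.5   50. ] [ 573.4 -226.7   50. ]
shaft [594.7 148.  111. ] [4.0, 4.0] onz [593.4 141.3 102. ] [594.2 152.3 102. ]
tab [462.7 149.1  84.3] [5.3, 5.3] onz [463.2 156.   91.5] [464.9 144.   91.5]
seat [589.8 152.9  32.6] [1.3, 1.3] onz [590.3 155.2  36. ] [589.9 151.5  36. ]
forkm [538.5 151.   38.4] [1.8, 1.8] onz [542.2 156.5  49.5] [537.6 148.2  49.5]
```

```bash
cat >> h.py <<'E'
def hubtarget(o,yaw,d):
    "TCP pose d mm up the axis of the hub at o on rack of given yaw"
    c,s=np.cos(yaw),np.sin(yaw); ry=np.array([-s,c,0]); hz=np.array([-.5*c,-.5*s,.75**.5])
    return np.asarray(o)+d*hz, Ro.from_matrix(np.c_[np.cross(-hz,ry),-hz,ry])
E
python3 - <<'E'
from h import *
S,T=vision.camera_info("scene"),vision.camera_info("top")
a=onz(T,(324.4,192.5),21);b=onz(T,(402.4,218.6),21);d=a-b;yaw=np.arctan2(-d[0],d[1]);print(a,b,np.linalg.norm(d),np.degrees(yaw))
e=[onz(T,(220+u*.3,110+v*.3),30) for u,v in ((157,210),(140,425),(250,213),(236,430))]
for i,j in((1,0),(3,2)): d=e[i]*-1+e[j]; print("spindle yaw",np.degrees(np.arctan2(d[1],d[0])),np.linalg.norm(d))
p,R,_=pose(); P,Rt=hubtarget((604.5,-139.5,50),yaw,170); print(P,local(p,R,P,Rt))
E
```

```text
[ 5.94567946e+02 -5.59865050e-01  2.10000000e+01] [ 520.73974668 -255.810256     21.        ] 265.71293743259685 -16.131896341991055
spindle yaw -0.016518731245431302 211.43853750381007
spindle yaw 0.03928475895665913 212.92182136705367
[ 522.84690685 -115.88279485  197.22431864] ([0.5188, -0.005, -0.4422], [2.8, -10.48, -29.91])
```

Request:
jog_arm(series=[[0.085,[0.03,0,-0.026],[0,0,0]],[0.085,[0.519,-0.005,-0.442],[0,0,0]],[0.085,[0.519,-0.005,-0.442],[0,0,0]],[0.085,[0.519,-0.005,-0.442],[0,0,0]],[0.085,[0.519,-0.005,-0.442],[0,0,0]],[0.085,[0.519,-0.005,-0.442],[0,0,0]],[0.085,[0.519,-0.005,-0.442],[0,0,0]],[0.085,[0.519,-0.005,-0.442],[2.8,-10.5,-29.9]],[0.085,[0.519,-0.005,-0.442],[2.8,-10.5,-29.9]],[0.085,[0.519,-0.005,-0.442],[2.8,-10.5,-29.9]],[0.085,[0.519,-0.005,-0.442],[2.8,-10.5,-29.9]],[0.085,[0.519,-0.005,-0.442],[2.8,-10.5,-29.9]],[0.085,[0.519,-0.005,-0.442],[2.8,-10.5,-29.9]],[0.085,[0.519,-0.005,-0.442],[2.8,-10.5,-29.9]],[0.085,[0.519,-0.005,-0.442],[2.8,-10.5,-29.9]],[0.085,[0.519,-0.005,-0.442],[2.8,-10.5,-29.9]],[0.085,[0.519,-0.005,-0.442],[2.8,-10.5,-29.9]],[0.085,[0.519,-0.005,-0.442],[2.8,-10.5,-29.9]],[0.085,[0.519,-0.005,-0.442],[2.8,-10.5,-29.9]],[0.085,[0.519,-0.005,-0.442],[2.8,-10.5,-29.9]]])

```text
clock: 2.67
eef_pos: [522.3, -114.9, 196.5]
tcp_rot: [0.702, 0.085, 0.276, -0.651]
force: [-1.2, -0.2, 0.6]
grip_width: 0.996
```

```bash
python3 - <<'E'
from h import *
W=vision.camera_info("wrist"); im=vision.snapshot("wrist"); p,R,_=pose()
for t in ("hub","hub_black","hub_blue"):
    print(t,[(round(d["score"],2),[round(float(x),1) for x in d["uv"]]) for d in vision.place_of(t,"wrist")][:4])
for d in vision.silhouettes("hub","wrist")[:3]: print(d["score"],d["bbox"])
o=np.array((604.5,-139.5,50)); yaw=np.radians(-16.1)
print(np.degrees((R.inv()*hubtarget(o,yaw,0)[1]).as_rotvec()))
for d in (0,6,60):
    X=hubtarget(o,yaw,d)[0]; q=proj(W,X); print(d,X.round(1),q); cv2.circle(im,tuple(int(v) for v in q),2,(255,0,255),-1)
for sgn in (1,-1):
    X=hubtarget(o,yaw,0)[0]+sgn*90*np.array([-np.sin(yaw),np.cos(yaw),0]); print(sgn,proj(W,X))
cv2.imwrite("pics/w1.png",im)
E
```

```text
hub [(0.89, [172.4, 195.2]), (0.87, [319.7, 179.8]), (0.77, [239.0, 48.4]), (0.57, [321.1, 230.9])]
hub_black [(0.6, [385.2, 178.7])]
hub_blue [(0.76, [247.1, 178.7])]
0.85 [302.3, 160.5, 31.5, 40.5]
0.75 [158.7, 160.5, 33.6, 48.0]
0.69 [228.9, 3.7, 74.0, 69.6]
[-0.04781259  0.05165735 -0.08446549]
0 [ 604.5 -139.5   50. ] [315.50752033 178.55585511]
6 [ 601.6 -138.7   55.2] [315.48731144 179.59012654]
60 [ 575.7 -131.2  102. ] [315.27124768 190.65296615]
1 [384.24420454 178.59317835]
-1 [246.79522112 178.622816  ]
```

View pics/w1.png

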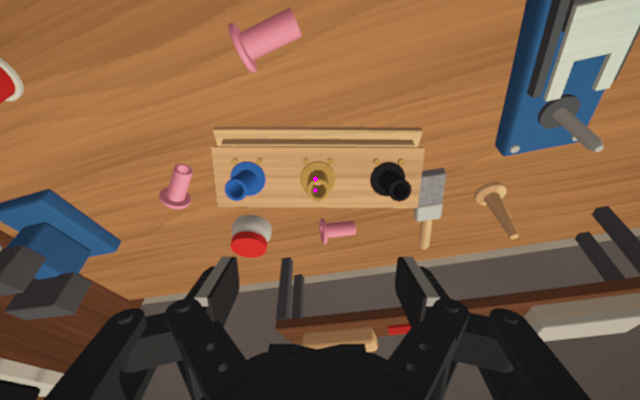

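```bash
python3 - <<'E'
from h import *
im=vision.snapshot("wrist")[125:220,200:435]
cv2.imwrite("pics/w2.png",cv2.resize(im,(800,323),interpolation=cv2.INTER_CUBIC))
E
```

```text
(no output)
```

View pics/w2.png

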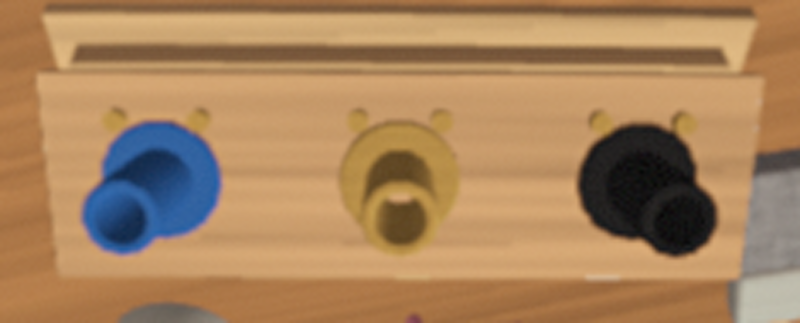

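Request:
jog_arm(newtons=50, series=[[0.06,[-0.002,0.03,0.0025],[0,0,0]],[0.06,[-0.002,0.06,0.0025],[0,0,0]],[0.06,[-0.002,0.09,0.0025],[0,0,0]],[0.06,[-0.002,0.115,0.0025],[0,0,0]],[0.06,[-0.002,0.13,0.0025],[0,0,0]],[0.06,[-0.002,0.14,0.0025],[0,0,0]],[0.06,[-0.002,0.145,0.0025],[0,0,0]],[0.06,[-0.002,0.145,0.0025],[0,0,0]],[0.06,[-0.002,0.145,0.0025],[0,0,0]]])

```text
clock: 3.72
eef_pos: [592.0, -132.9, 71.2]
tcp_rot: [0.702, 0.086, 0.277, -0.651]
force: [0.4, -0.2, -0.4]
grip_width: 0.701
```

```bash
python3 - <<'E'
from h import *
im=vision.snapshot("wrist"); print(sensors.observe())
cv2.imwrite("pics/w3.png",cv2.resize(im[120:380,140:500],(800,578),interpolation=cv2.INTER_CUBIC))
E
```

```text
{'clock': 3.7667, 'q': array([-0.34354128,  0.13324661, -0.77982826,  0.13365877,  0.03113982,
       -0.05417448]), 'dq': array([-0.0011588 , -0.01004252,  0.00252815, -0.00123621,  0.00065287,
       -0.00172129]), 'effort': array([ 1.34050075e-02, -3.14458859e+01,  2.48612058e+01, -4.73241270e+00,
        9.67135909e-02,  6.19273874e-05]), 'eef_pos': array([ 592.24231584, -133.06552485,   71.75609401]), 'tcp_rot': array([ 0.70192079,  0.08600411,  0.27727628, -0.65040631]), 'force': array([-0.0020547 , -0.49640137,  0.92543432]), 'moment': array([0.11310548, 0.37613295, 0.02102239]), 'grip_width': 0.7030702426528409}
```

View pics/w3.png

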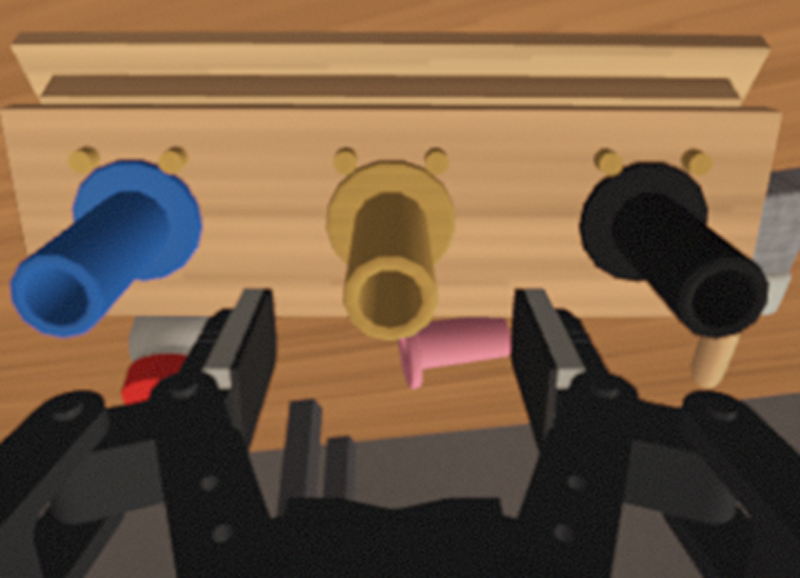

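```bash
python3 - <<'E'
from h import *
W=vision.camera_info("wrist");p,R,_=pose()
for x in (-4,0,4):
  for y in (-35,19,25): print(x,y,proj(W,p+R.apply([x,y,0])).round(1))
f=lambda v:np.r_[proj(W,p+R.apply([v[0],v[1],v[2]]))-(316,253.7),proj(W,p+R.apply([v[0],v[1]+54,v[2]]))-(315.5,219.9)]
print(least_squares(f,[0,-35,0]).x)
E
```

```text
-4 -35 [315.4 246.7]
-4 19 [315.7 215.1]
-4 25 [315.8 212.5]
0 -35 [315.4 252.8]
0 19 [315.7 219.8]
0 25 [315.8 217.1]
4 -35 [315.4 258.7]
4 19 [315.7 224.6]
4 25 [315.8 221.7]
[ -1.49608632 -38.9474364    0.1842452 ]
```

Request:
jog_arm(newtons=50, series=[[0.015,[0,0,0],[0,0,0]],[0.015,[0,0,0],[0,0,0]],[0.015,[0,0,0],[0,0,0]],[0.015,[0,0,0],[0,0,0]],[0.015,[0,0,0],[0,0,0]],[0.015,[0,0,0],[0,0,0]],[0.015,[0,0,0],[0,0,0]],[0.015,[0,0,0],[0,0,0]],[0.015,[0,0,0],[0,0,0]],[0.015,[0,0,0],[0,0,0]]])

```text
clock: 4.6
eef_pos: [591.8, -133.1, 70.6]
tcp_rot: [0.702, 0.085, 0.277, -0.651]
force: [0.5, -0.1, -0.1]
grip_width: 0.176
```

```bash
python3 - <<'E'
from h import *
im=vision.snapshot("wrist"); s=sensors.observe(); print(s["grip_width"],s["force"],s["moment"])
cv2.imwrite("pics/w4.png",cv2.resize(im[120:380,140:500],(800,578),interpolation=cv2.INTER_CUBIC))
E
```

```text
0.17373583901316797 [-0.63332166 -0.06416287 -0.18444321] [ 0.15054263  0.41263287 -0.03879792]
```

View pics/w4.png

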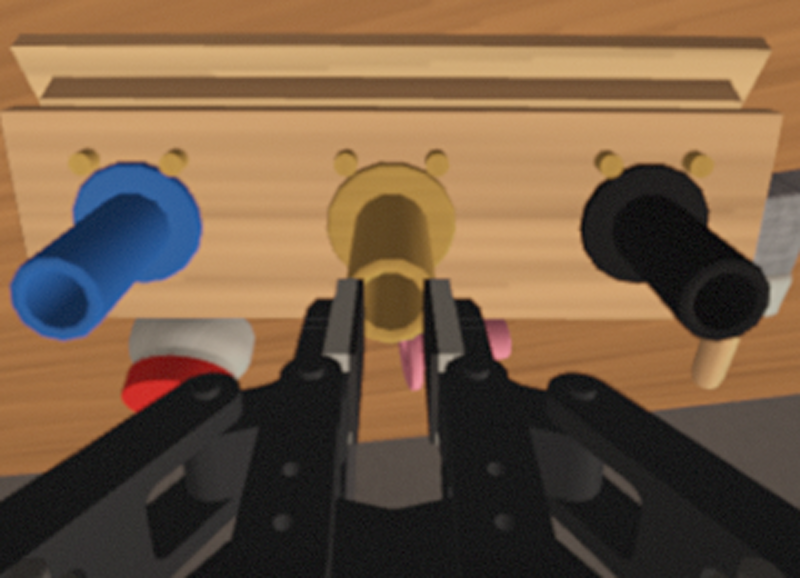

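```bash
python3 - <<'E'
from h import *
S=vision.camera_info("scene");T=vision.camera_info("top");p,R,_=pose()
out=[]
for n,C in(("scene",S),("top",T)):
    im=vision.snapshot(n); big=cv2.resize(im,None,fx=6,fy=6,interpolation=cv2.INTER_CUBIC)
    for y,c in((0,(255,0,255)),(-19,(0,255,0)),(-50,(255,255,0)),(-73,(0,0,255))):
        q=proj(C,p+R.apply([0,y,0]));print(n,y,q.round(1)); cv2.circle(big,tuple(int(v*6+3) for v in q),5,c,1)
    q=proj(C,p).astype(int)*6; out.append(big[max(q[1]-300,0):q[1]+300,q[0]-200:q[0]+200])
cv2.imwrite("pics/g1.png",np.hstack(out))
E
```

```text
scene 0 [288.8 184.8]
scene -19 [291.6 180.4]
scene -50 [296.2 173.2]
scene -73 [299.7 167.7]
top 0 [366.4 192. ]
top -19 [365.9 193.7]
top -50 [365.1 196.6]
top -73 [364.5 198.8]
```

View pics/g1.png

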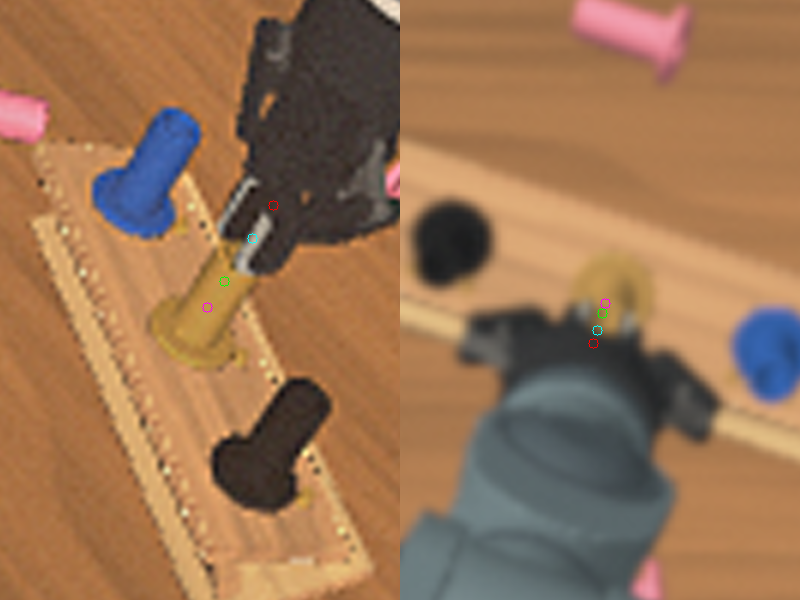

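The fingertips actually end about 40 mm behind the reported TCP (scene 238,250 in the crop; the hub's tube is untouched). I'll allow for that: open, go 38 mm further, close.

Request:
jog_arm(newtons=50, series=[[0.06,[0,0,0],[0,0,0]],[0.06,[0,0,0],[0,0,0]],[0.06,[0,0,0],[0,0,0]],[0.06,[0,0,0],[0,0,0]],[0.06,[0,0,0],[0,0,0]],[0.06,[0,0.01,0],[0,0,0]],[0.06,[0,0.02,0],[0,0,0]],[0.06,[0,0.03,0],[0,0,0]],[0.06,[0,0.038,0],[0,0,0]],[0.06,[0,0.038,0],[0,0,0]],[0.015,[0,0.038,0],[0,0,0]],[0.015,[0,0.038,0],[0,0,0]],[0.015,[0,0.038,0],[0,0,0]],[0.015,[0,0.038,0],[0,0,0]],[0.015,[0,0.038,0],[0,0,0]],[0.015,[0,0.038,0],[0,0,0]],[0.015,[0,0.038,0],[0,0,0]],[0.015,[0,0.038,0],[0,0,0]],[0.015,[0,0.038,0],[0,0,0]]])

```text
clock: 6.33
eef_pos: [609.9, -138.3, 37.9]
tcp_rot: [0.702, 0.085, 0.277, -0.651]
force: [-3.6, 2.5, 4.7]
grip_width: 0.284
```

Request:
jog_arm(newtons=60, series=[[0.015,[0,-0.003,0],[0,0,0]],[0.015,[0,-0.01,0],[0,0,0]],[0.015,[0,-0.025,0],[0,0,0]],[0.015,[0,-0.045,0],[0,0,0]],[0.015,[0,-0.07,0],[0,0,0]],[0.015,[0,-0.1,0],[0,0,0]],[0.015,[0,-0.13,0],[0,0,0]],[0.015,[0,-0.15,0],[0,0,0]],[0.015,[0,-0.16,0],[0,0,0]],[0.015,[0,-0.16,0],[0,0,0]]])

```text
clock: 7.17
eef_pos: [534.0, -116.4, 179.8]
tcp_rot: [0.702, 0.087, 0.278, -0.65]
force: [0.2, 0.8, -0.8]
grip_width: 0.286
```

```bash
python3 - <<'E'
from h import *
im=vision.snapshot("wrist"); p,R,s=pose(); print(p,s["grip_width"],s["force"])
print([(d["score"],d["uv"]) for d in vision.place_of("hub","wrist")][:3],[(d["score"],d["bbox"]) for d in vision.silhouettes("hub","wrist")][:3])
cv2.imwrite("pics/w5.png",im)
# target: tool down over spindle, reported TCP; tool z along +y
Rt=Ro.from_matrix(np.c_[[1,0,0],[0,0,-1],[0,1,0]])
print(local(p,R,[593,150,170],Rt))
E
```

```text
[ 533.72549771 -116.31839974  178.09988265] 0.28137111657769 [-0.16280081  0.25599596 -1.5067977 ]
[(0.93, [167.8, 198.9]), (0.8, [316.7, 237.9]), (0.57, [237.2, 40.1])] [(0.93, [149.1, 165.0, 36.6, 49.8]), (0.74, [279.3, 208.6, 69.7, 108.3]), (0.66, [372.7, 160.1, 44.4, 45.5])]
([-0.0187, -0.0016, 0.2723], [4.26, -15.74, 29.97])
```

View pics/w5.png

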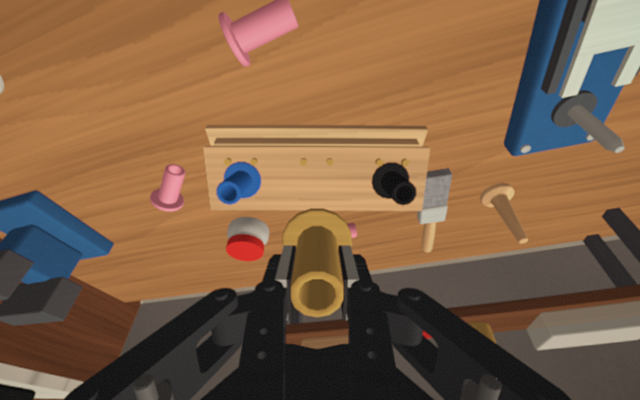

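```bash
python3 - <<'E'
from h import *
im=cv2.imread("pics/w5.png"); 
W=vision.camera_info("wrist");p,R,_=pose()
def pr(x,y,z): return proj(W,p+R.apply([x,y,z]))
th=np.linspace(0,2*np.pi,72)
def pred(v):
    x,y,z,a,b=v   # base centre x,y,z, axis tilt
    H=Ro.from_euler("xz",[a,b]); base=np.array([x,y,z])
    top=[pr(*(base+H.apply([13*np.cos(t),-60,13*np.sin(t)]))) for t in th]
    fl=[pr(*(base+H.apply([23*np.cos(t),-6,23*np.sin(t)]))) for t in th]
    return np.array(top),np.array(fl)
big=cv2.resize(im[190:330,260:375],None,fx=4,fy=4,interpolation=cv2.INTER_CUBIC)
for v,c in (((0,-15,0,0,0),(255,0,255)),((0,-19,0,0,0),(0,255,0))):
    for a in pred(v):
        print(a.min(0).round(1),a.max(0).round(1)); cv2.polylines(big,[((a-(260,190)+.5)*4).astype(np.int32)],True,c,1)
cv2.imwrite("pics/w6.png",big)
E
```

```text
[286.8 269.5] [343.  316.8]
[279.9 208.9] [351.  273.2]
[285.9 274.5] [343.8 322.8]
[279.1 211. ] [351.7 276.5]
```

View pics/w6.png

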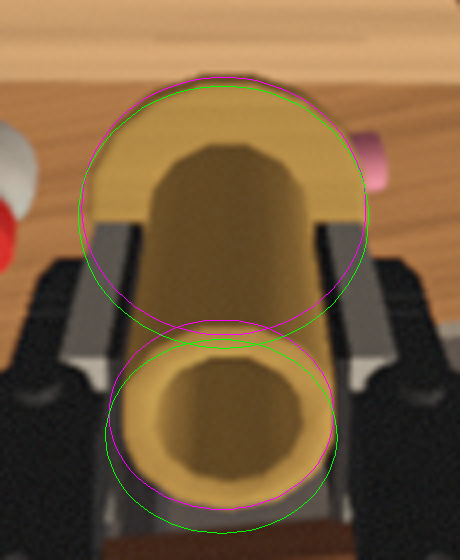

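```bash
python3 - <<'E'
from h import *
W=vision.camera_info("wrist");p,R,_=pose()
th=np.linspace(0,2*np.pi,180)
def f(v,full=True):
    x,y,z,a,b=v; H=Ro.from_euler("xz",[a,b])
    g=lambda r,h:np.array([proj(W,p+R.apply(np.array([x,y,z])+H.apply([r*np.cos(t),-h,r*np.sin(t)]))) for t in th])
    T,F=g(13,60),g(23,6)
    return np.r_[T.min(0)-(291,271.7),T.max(0)-(343.3,316.3),F[:,1].min()-208.2,F[:,0].min()-283,F[:,0].max()-350.5, 20*np.array([a,b])]
r=least_squares(f,[0,-15,0,0,0]);print(r.x.round(2),np.degrees(r.x[3:]),r.fun.round(1))
E
```

```text
[ 1.09 -9.94  0.83 -0.    0.05] [-0.21678593  2.83523276] [-0.6  0.3  0.6 -0.9  0.7 -0.8  0.8 -0.1  1. ]
```

```bash
python3 - <<'E'
from h import *
p,R,s=pose(); Rt=Ro.from_matrix(np.c_[[1,0,0],[0,0,-1],[0,1,0]])
print(local(p,R,[645,150,185],Rt))
E
```

```text
([0.034, 0.0088, 0.2867], [4.22, -15.75, 29.75])
```

Request:
jog_arm(series=[[0.015,[0.034,0.0088,0.05],[0,0,0]],[0.015,[0.034,0.0088,0.2867],[1,-4,7.5]],[0.015,[0.034,0.0088,0.2867],[2,-8,15]],[0.015,[0.034,0.0088,0.2867],[3,-12,22]],[0.015,[0.034,0.0088,0.2867],[4.22,-15.75,29.75]],[0.015,[0.034,0.0088,0.2867],[4.22,-15.75,29.75]],[0.015,[0.034,0.0088,0.2867],[4.22,-15.75,29.75]],[0.015,[0.034,0.0088,0.2867],[4.22,-15.75,29.75]],[0.015,[0.034,0.0088,0.2867],[4.22,-15.75,29.75]],[0.015,[0.034,0.0088,0.2867],[4.22,-15.75,29.75]],[0.015,[0.034,0.0088,0.2867],[4.22,-15.75,29.75]],[0.015,[0.034,0.0088,0.2867],[4.22,-15.75,29.75]],[0.015,[0.034,0.0088,0.2867],[4.22,-15.75,29.75]]])

```text
clock: 8.4
eef_pos: [644.9, 148.5, 185.8]
tcp_rot: [0.707, -0.0, 0.001, -0.707]
force: [0.5, 0.8, -1.1]
grip_width: 0.282
```

```bash
python3 - <<'E'
from h import *
W=vision.camera_info("wrist"); im=vision.snapshot("wrist"); p,R,s=pose(); print(p,R.as_matrix().round(3).tolist(),s["force"])
for t,z in(("shaft_top",102),("seat",36),("tab_top",91.5),("fork_mid",49.5),("hub",0)):
    print(t,[(round(d["score"],2),np.round(d["uv"],1).tolist(),onz(W,d["uv"],z).round(1).tolist()) for d in vision.place_of(t,"wrist")][:2])
T=vision.camera_info("top");vision.snapshot("top")
for t,z in(("shaft_top",102),("seat",36),("tab_top",91.5)):
    print(t,[(round(d["score"],2),np.round(d["uv"],1).tolist(),onz(T,d["uv"],z).round(1).tolist()) for d in vision.place_of(t,"top")][:2])
cv2.imwrite("pics/w7.png",im)
E
```

```text
[644.94273112 148.67086895 185.98762344] [[1.0, 0.001, 0.002], [-0.002, -0.0, 1.0], [0.001, -1.0, -0.0]] [-0.17085311  0.38642523 -1.89432837]
shaft_top [(0.63, [315.3, 146.9], [595.3, 147.8, 102.0])]
seat [(0.73, [316.4, 140.9], [595.7, 148.7, 36.0])]
tab_top []
fork_mid [(0.22, [316.4, 141.2], [594.8, 148.8, 49.5])]
hub [(0.91, [94.5, 250.5], [760.4, -191.3, 0.0]), (0.66, [32.9, 0.0], [430.3, -187.9, 0.0])]
shaft_top [(0.93, [274.8, 182.8], [600.2, 152.7, 102.0])]
seat [(0.86, [279.6, 190.2], [591.9, 143.9, 36.0]), (0.72, [274.4, 204.8], [543.3, 157.2, 36.0])]
tab_top [(0.69, [271.5, 227.5], [462.5, 153.9, 91.5]), (0.28, [274.7, 187.7], [587.0, 153.2, 91.5])]
```

View pics/w7.png

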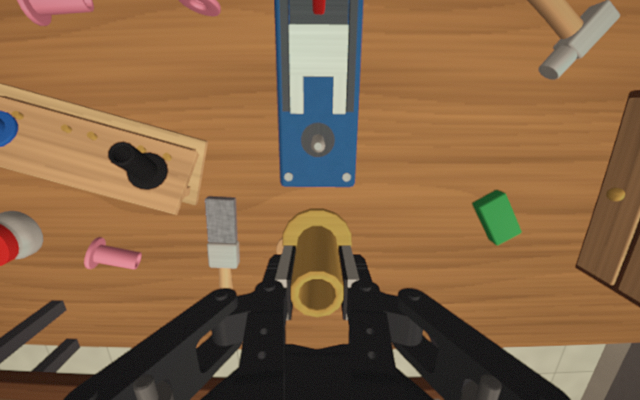

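```bash
python3 - <<'E'
from h import *
W=vision.camera_info("wrist"); im=cv2.imread("pics/w7.png")
hsv=cv2.cvtColor(im,cv2.COLOR_BGR2HSV); m=cv2.inRange(hsv,(100,100,60),(125,255,255))
for r in (20,60,100,130,170): 
    c=np.where(m[r,260:380])[0]+260; a,b=onz(W,(c.min()-.5,r),30),onz(W,(c.max()+.5,r),30); print(r,c.min(),c.max(),a.round(1),b.round(1),(a+b)[:2]/2)
c=np.where(m[100:,318])[0]+100; print("front",c.max(),onz(W,(318,c.max()+.5),30), "shoulder rows gap",[ (c[i],c[i+1]) for i in range(len(c)-1) if c[i+1]-c[i]>3])
for r in(135,140): 
    c=np.where(m[r,290:346]==0)[0]+290; print(r,c.min(),c.max(),onz(W,(c.min()-.5,r),36).round(1),onz(W,(c.max()+.5,r),36).round(1))
big=cv2.resize(im[110:200,270:370],None,fx=6,fy=6,interpolation=cv2.INTER_CUBIC)
for z in range(36,103,11):
    q=(proj(W,[595,150,z])-(270,110)+.5)*6; cv2.circle(big,tuple(int(v) for v in q),3,(0,0,255),1)
cv2.imwrite("pics/w8.png",big)
E
```

```text
20 276 361 [468.7 106.2  30. ] [468.8 198.6  30. ] [468.76196581 152.39266887]
60 277 359 [508.1 105.7  30. ] [508.1 198.1  30. ] [508.08294448 151.88453127]
100 278 357 [550.2 105.1  30. ] [550.2 197.6  30. ] [550.18397682 151.33968598]
130 279 356 [583.9 104.9  30. ] [583.9 197.8  30. ] [583.89462656 151.35032904]
170 281 354 [632.2 105.3  30. ] [632.2 197.4  30. ] [632.17941626 151.36690636]
front 185 [652.06443908 152.01044056  30.        ] shoulder rows gap [(np.int64(122), np.int64(157))]
135 302 333 [589.3 132.5  36. ] [589.3 170.2  36. ]
140 301 334 [595.1 131.2  36. ] [595.1 171.4  36. ]
```

View pics/w8.png

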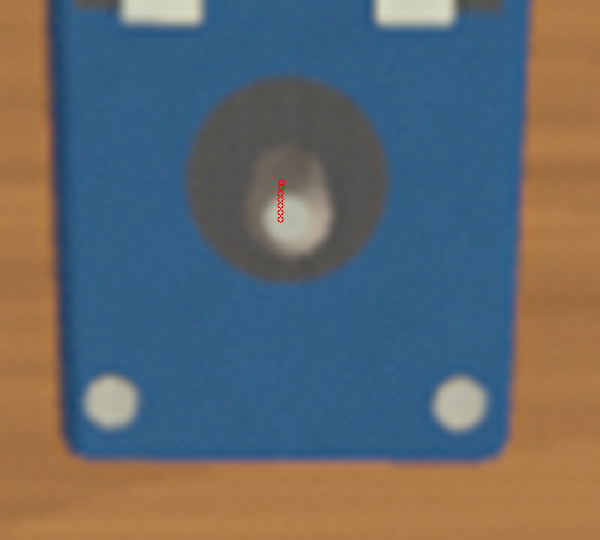

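Request:
jog_arm(series=[[0.015,[-0.025,0,0.0025],[0,0,0]],[0.015,[-0.0505,0,0.0025],[0,0,0]],[0.015,[-0.0505,0.02,0.0025],[0,0,0]],[0.015,[-0.0505,0.045,0.0025],[0,0,0]],[0.015,[-0.0505,0.065,0.0025],[0,0,0]],[0.015,[-0.0505,0.078,0.0025],[0,0,0]],[0.015,[-0.0505,0.078,0.0025],[0,0,0]],[0.015,[-0.0505,0.078,0.0025],[0,0,0]]])

```text
clock: 9.57
eef_pos: [594.0, 152.4, 107.1]
tcp_rot: [0.707, -0.0, -0.001, -0.707]
force: [-0.2, 1.2, 0.1]
grip_width: 0.284
```

```bash
python3 - <<'E'
from h import *
p,R,s=pose(); print(p,s["force"],s["moment"])
out=[]
for n in("scene","top"):
    C=vision.camera_info(n); im=vision.snapshot(n); big=cv2.resize(im,None,fx=6,fy=6,interpolation=cv2.INTER_CUBIC)
    q=proj(C,[595,152,110])*6; q=q.astype(int)
    if n=="scene":
        for z in (36,102): cv2.circle(big,tuple(int(v*6+3) for v in proj(C,[595.3,152,z])),3,(255,0,255),1)
    out.append(big[q[1]-300:q[1]+300,q[0]-200:q[0]+200])
w=vision.snapshot("wrist"); out[1]=cv2.resize(w[160:340,260:380],(400,600),interpolation=cv2.INTER_CUBIC)
cv2.imwrite("pics/g2.png",np.hstack(out))
E
```

```text
[594.02864552 152.35661879 107.06260938] [-0.15571719  1.19549198  0.12463438] [0.01724141 0.01260149 0.01181964]
```

View pics/g2.png

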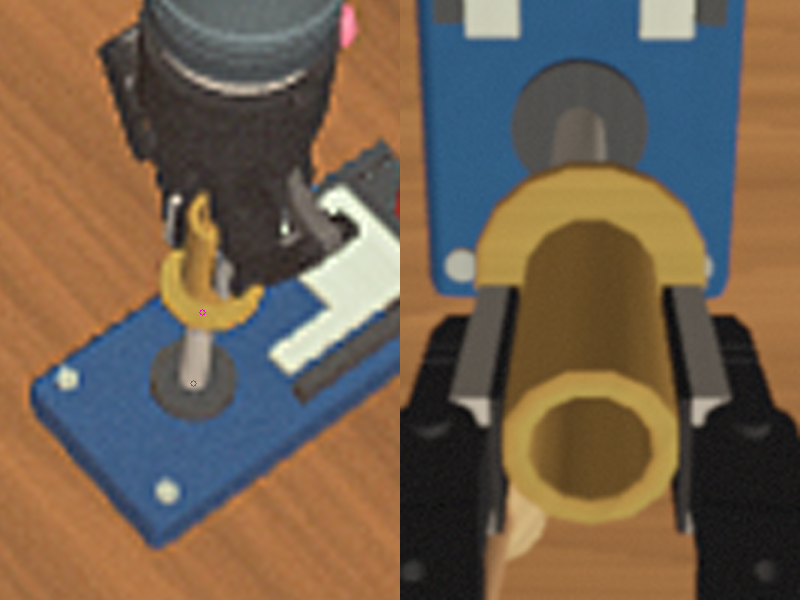

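Request:
jog_arm(series=[[0.015,[0.001,0,-0.002],[0,0,0]],[0.015,[0.001,0.004,-0.002],[0,0,0]],[0.015,[0.001,0.008,-0.002],[0,0,0]],[0.015,[0.001,0.012,-0.002],[0,0,0]],[0.015,[0.001,0.016,-0.002],[0,0,0]],[0.015,[0.001,0.018,-0.002],[0,0,0]],[0.015,[0.001,0.018,-0.002],[0,0,0]],[0.015,[0.001,0.018,-0.002],[0,0,0]]])

```text
clock: 10.38
eef_pos: [595.5, 150.4, 89.2]
tcp_rot: [0.707, 0.0, -0.0, -0.707]
force: [0.1, 0.3, -1.5]
grip_width: 0.28
```

```bash
python3 - <<'E'
from h import *
p,R,s=pose(); print(p,s["force"],s["moment"])
W=vision.camera_info("wrist"); im=vision.snapshot("wrist")
cv2.imwrite("pics/w10.png",im)
hsv=cv2.cvtColor(im,cv2.COLOR_BGR2HSV)
b=cv2.inRange(hsv,(18,90,60),(32,255,255)); 
for r in range(200,330,8):
    c=np.where(b[r,270:365])[0]+270; 
    print(r,c.min() if len(c) else None,c.max() if len(c) else None, end=" | ")
# shoulder / base centre lines
m=cv2.inRange(hsv,(100,100,60),(125,255,255))
for r in (110,130,150,170,190,200):
    c=np.where(m[r,255:380])[0]+255
    if len(c): a,e=onz(W,(c.min()-.5,r),30),onz(W,(c.max()+.5,r),30); g=np.where(m[r,290:346]==0)[0]+290; print("\n",r,((a+e)/2).round(1),(e-a)[1].round(1),"gap",(g.min(),g.max()) if len(g) else None)
print(W["cx"],W["cy"])
E
```

```text
[595.54800815 150.3775553   89.231874  ] [ 0.09118972  0.2908124  -1.45326058] [-0.04282649 -0.01535249 -0.04478096]
200 None None | 208 None None | 216 296 338 | 224 288 345 | 232 284 349 | 240 283 350 | 248 296 338 | 256 296 338 | 264 297 339 | 272 292 341 | 280 295 342 | 288 291 343 | 296 291 343 | 304 293 341 | 312 301 332 | 320 293 301 | 328 295 303 | 
 110 [512.6 150.8  30. ] 92.0 gap (np.int64(290), np.int64(345))

 130 [528.9 150.8  30. ] 92.2 gap (np.int64(290), np.int64(345))

 150 [545.8 150.8  30. ] 92.4 gap (np.int64(290), np.int64(345))

 170 [563.4 150.3  30. ] 91.8 gap (np.int64(290), np.int64(345))

 190 [581.9 150.3  30. ] 92.1 gap (np.int64(300), np.int64(332))

 200 [591.4 149.8  30. ] 92.2 gap (np.int64(294), np.int64(337))
316.6947504904176 204.65099313809014
```

Request:
jog_arm(series=[[0.015,[0,0.003,0],[0,0,0]],[0.015,[0,0.006,0],[0,0,0]],[0.015,[0,0.009,0],[0,0,0]],[0.015,[0,0.009,0],[0,0,0]]])

```text
clock: 10.77
eef_pos: [595.2, 150.3, 79.7]
tcp_rot: [0.707, -0.0, -0.0, -0.707]
force: [0.2, 0.4, -2.3]
grip_width: 0.281
```

Request:
jog_arm(series=[[0.015,[0,0.003,0],[0,0,0]],[0.015,[0,0.006,0],[0,0,0]],[0.015,[0,0.009,0],[0,0,0]],[0.015,[0,0.012,0],[0,0,0]],[0.015,[0,0.012,0],[0,0,0]]])

```text
clock: 11.18
eef_pos: [595.3, 150.3, 67.7]
tcp_rot: [0.707, -0.0, -0.0, -0.707]
force: [0.2, 1.1, -1.4]
grip_width: 0.279
```

Request:
jog_arm(series=[[0.015,[0,0.006,0],[0,0,0]],[0.015,[0,0.012,0],[0,0,0]],[0.015,[0,0.018,0],[0,0,0]],[0.015,[0,0.024,0],[0,0,0]],[0.015,[0,0.03,0],[0,0,0]],[0.015,[0,0.033,0],[0,0,0]],[0.015,[0,0.033,0],[0,0,0]]])

```text
clock: 11.77
eef_pos: [595.2, 150.4, 34.4]
tcp_rot: [0.707, -0.0, -0.0, -0.707]
force: [-0.8, -0.1, -1.5]
grip_width: 0.284
```

Request:
jog_arm(series=[[0.015,[0,0.002,0],[0,0,0]],[0.015,[0,0.004,0],[0,0,0]],[0.015,[0,0.005,0],[0,0,0]],[0.015,[0,0.005,0],[0,0,0]]])

```text
clock: 12.1
eef_pos: [595.9, 150.2, 30.5]
tcp_rot: [0.707, 0.0, 0.0, -0.707]
force: [-1.2, -1.2, -2.2]
grip_width: 0.281
```

Request:
jog_arm(series=[[0.015,[0,0.001,0],[0,0,0]],[0.015,[0,0.002,0],[0,0,0]],[0.015,[0,0.003,0],[0,0,0]],[0.015,[0,0.003,0],[0,0,0]]])

```text
clock: 12.43
eef_pos: [595.8, 150.3, 27.4]
tcp_rot: [0.707, 0.0, 0.0, -0.707]
force: [-1.2, -2.1, -0.8]
grip_width: 0.283
```

Request:
jog_arm(series=[[0.015,[0,0.001,0],[0,0,0]],[0.015,[0,0.002,0],[0,0,0]],[0.015,[0,0.002,0],[0,0,0]]])

```text
clock: 12.68
eef_pos: [595.8, 150.3, 25.4]
tcp_rot: [0.707, 0.0, 0.0, -0.707]
force: [-1.1, -1.7, -0.9]
grip_width: 0.279
```

Request:
jog_arm(series=[[0.015,[0,0.001,0],[0,0,0]],[0.015,[0,0.002,0],[0,0,0]],[0.015,[0,0.003,0],[0,0,0]],[0.015,[0,0.003,0],[0,0,0]]])

```text
clock: 13.02
eef_pos: [595.8, 150.3, 22.3]
tcp_rot: [0.707, 0.0, 0.0, -0.707]
force: [-1.5, -1.8, -1.2]
grip_width: 0.283
```

Request:
jog_arm(series=[[0.015,[0,0.001,0],[0,0,0]],[0.015,[0,0.002,0],[0,0,0]],[0.015,[0,0.002,0],[0,0,0]]])

```text
clock: 13.27
eef_pos: [595.9, 150.3, 21.6]
tcp_rot: [0.707, 0.0, 0.0, -0.707]
force: [-4.0, -2.7, 6.6]
grip_width: 0.288
```

```bash
python3 - <<'E'
from h import *
p,R,s=pose(); print(p,s["force"])
out=[]
S=vision.camera_info("scene");vision.snapshot("scene")
h=[(round(d["score"],2),np.round(d["uv"],1).tolist()) for d in vision.place_of("hub","scene")];print(h)
print([(round(d["score"],2),np.round(d["bbox"],1).tolist()) for d in vision.silhouettes("hub","scene")])
for z in(36,40,46,102): print(z,proj(S,[595,151,z]).round(1))
W=vision.camera_info("wrist"); im=vision.snapshot("wrist"); cv2.imwrite("pics/w11.png",im)
b=cv2.inRange(cv2.cvtColor(im,cv2.COLOR_BGR2HSV),(18,90,60),(32,255,255))
for r in range(200,330,6):
    c=np.where(b[r,270:365])[0]+270; print(r,(c.min(),c.max()) if len(c) else None,end=" ")
g=im[270:325,300:335]; print(g[::6,::6].tolist()[:9])
E
```

```text
[595.86111163 150.3127689   21.60435067] [-3.98946766 -2.74167722  6.57051665]
[(0.53, [348.3, 256.8]), (0.5, [323.3, 163.5]), (0.48, [237.2, 211.1]), (0.46, [245.9, 149.1]), (0.37, [380.9, 360.1])]
[(0.58, [243.3, 144.6, 17.8, 12.1]), (0.49, [231.3, 211.1, 16.1, 26.2]), (0.48, [341.8, 245.7, 16.9, 19.5])]
36 [349.6 258.3]
40 [349.7 257.6]
46 [349.8 256.5]
102 [351.  246.5]
200 None 206 None 212 (np.int64(303), np.int64(330)) 218 (np.int64(294), np.int64(340)) 224 (np.int64(288), np.int64(346)) 230 (np.int64(285), np.int64(348)) 236 (np.int64(284), np.int64(350)) 242 (np.int64(283), np.int64(351)) 248 (np.int64(296), np.int64(337)) 254 (np.int64(299), np.int64(337)) 260 (np.int64(296), np.int64(338)) 266 (np.int64(293), np.int64(339)) 272 (np.int64(297), np.int64(340)) 278 (np.int64(293), np.int64(341)) 284 (np.int64(292), np.int64(342)) 290 (np.int64(291), np.int64(343)) 296 (np.int64(291), np.int64(343)) 302 (np.int64(292), np.int64(342)) 308 (np.int64(296), np.int64(338)) 314 (np.int64(304), np.int64(330)) 320 None 326 None [[[37, 77, 103], [38, 76, 103], [38, 78, 106], [34, 73, 100], [35, 70, 96], [40, 80, 107]], [[52, 108, 144], [70, 141, 180], [75, 149, 178], [75, 150, 178], [76, 148, 177], [74, 148, 183]], [[77, 152, 181], [88, 105, 118], [87, 97, 104], [85, 95, 103], [99, 108, 117], [75, 142, 176]], [[78, 115, 137], [87, 97, 105], [91, 100, 109], [92, 102, 110], [115, 127, 138], [70, 96, 116]], [[52, 104, 140], [92, 103, 110], [105, 116, 122], [108, 120, 129], [131, 145, 156], [34, 73, 102]], [[59, 119, 152], [108, 120, 126], [165, 181, 177], [164, 178, 175], [125, 141, 154], [36, 75, 104]], [[73, 146, 177], [44, 95, 128], [162, 177, 172], [153, 170, 167], [33, 71, 99], [67, 132, 170]], [[65, 116, 161], [72, 147, 179], [73, 145, 180], [71, 142, 178], [72, 145, 178], [77, 153, 179]], [[63, 106, 154], [63, 106, 154], [62, 104, 152], [62, 105, 153], [62, 105, 153], [62, 106, 153]]]
```

Request:
jog_arm(newtons=50, series=[[0.015,[0,-0.001,0],[0,0,0]],[0.05,[0,-0.001,0],[0,0,0]],[0.05,[0,-0.001,0],[0,0,0]],[0.05,[0,-0.001,0],[0,0,0]],[0.05,[0,-0.001,0],[0,0,0]],[0.05,[0,-0.001,0],[0,0,0]],[0.05,[0,-0.01,0],[0,0,0]],[0.05,[0,-0.03,0],[0,0,0]],[0.05,[0,-0.055,0],[0,0,0]],[0.05,[0,-0.085,0],[0,0,0]],[0.05,[0,-0.11,0],[0,0,0]],[0.05,[0,-0.12,0],[0,0,0]],[0.05,[0,-0.12,0],[0,0,0]]])

```text
clock: 14.55
eef_pos: [598.4, 150.8, 144.3]
tcp_rot: [-0.707, -0.003, -0.003, 0.707]
force: [1.0, -1.0, 0.5]
grip_width: 0.585
```

```bash
cat > look.py <<'E'
from h import *
import sys
p,R,s=pose(); print(p,s["force"],s["grip_width"],s["clock"])
for n in ("wrist","top","scene"):
    W=vision.camera_info(n); im=vision.snapshot(n)
    hsv=cv2.cvtColor(im,cv2.COLOR_BGR2HSV); m=cv2.inRange(hsv,(0,170,80),(6,255,255))|cv2.inRange(hsv,(174,170,80),(180,255,255))
    k,l,st,ce=cv2.connectedComponentsWithStats(m)
    print(n,"red:",[(st[i].tolist(),ce[i].round(1).tolist(),onz(W,ce[i],91.5).round(1).tolist()) for i in range(1,k) if st[i,4]>12])
    for t,z in (("tab_top",91.5),("fork_mid",49.5),("hub",36),("seat",36),("shaft_top",102)):
        print(" ",t,[(round(d["score"],2),np.round(d["uv"],1).tolist(),onz(W,d["uv"],z).round(1).tolist()[:2]) for d in vision.place_of(t,n)][:3])
    cv2.imwrite(f"pics/{n}_{s['clock']:.1f}.png",im)
E
python3 look.py
```

```text
[598.36477852 150.8483237  144.25645339] [ 1.01938737 -0.9981353   0.53089299] 0.5850897884135124 14.55
wrist red: [([309, 13, 16, 42, 604], [316.2, 32.7], [460.4, 151.2, 91.5])]
  tab_top [(0.79, [316.8, 23.5], [454.3, 151.6]), (0.52, [313.2, 183.6], [577.5, 148.4])]
  fork_mid []
  hub [(0.83, [76.6, 295.6], [740.1, -160.0]), (0.78, [184.6, 42.4], [454.0, 26.8]), (0.64, [316.1, 188.0], [596.6, 150.8])]
  seat [(0.84, [315.9, 184.6], [592.8, 150.6])]
  shaft_top [(0.67, [314.1, 179.0], [570.9, 149.3]), (0.62, [314.3, 205.3], [594.1, 149.4]), (0.62, [288.3, 292.9], [683.8, 123.9])]
top red: [([327, 86, 32, 11, 314], [342.4, 90.7], [922.9, -43.7, 91.5]), ([410, 146, 18, 19, 266], [418.5, 155.3], [714.2, -293.3, 91.5]), ([541, 264, 17, 6, 54], [549.2, 266.2], [381.3, -701.5, 91.5])]
  tab_top [(0.82, [272.9, 226.3], [466.4, 149.9])]
  fork_mid [(0.48, [276.5, 203.8], [544.4, 149.0])]
  hub [(0.74, [380.4, 147.9], [750.7, -177.9]), (0.68, [439.8, 196.0], [597.7, -374.1]), (0.62, [321.1, 233.9], [457.2, 3.0])]
  seat [(0.55, [280.5, 190.0], [592.7, 141.0]), (0.47, [275.9, 185.7], [606.2,
[... 272 characters left out ...]
.7, 178.1], [740.9, -261.1, 91.5]), ([384, 218, 9, 15, 85], [388.0, 225.0], [467.8, 158.5, 91.5]), ([205, 230, 19, 23, 89], [213.4, 241.4], [869.9, -91.2, 91.5]), ([201, 233, 18, 22, 87], [209.1, 243.8], [882.9, -92.0, 91.5]), ([197, 236, 17, 23, 90], [205.1, 246.6], [895.7, -91.1, 91.5])]
  tab_top [(0.57, [386.9, 220.6], [460.5, 146.2])]
  fork_mid [(0.73, [362.6, 247.0], [549.6, 151.5]), (0.45, [267.2, 261.7], [781.6, 26.9])]
  hub [(0.65, [322.4, 166.3], [452.3, -148.7]), (0.6, [350.2, 255.8], [588.8, 146.2]), (0.53, [239.4, 209.7], [746.2, -170.8])]
  seat [(0.57, [353.4, 255.1], [580.4, 150.0]), (0.21, [389.3, 223.4], [432.0, 135.9])]
  shaft_top [(0.7, [349.4, 244.8], [595.2, 144.5])]
```

Request:
jog_arm(newtons=40, series=[[0.0,[-0.04,0,0],[0,0,0]],[0.0,[-0.08,0,0],[0,0,0]],[0.0,[-0.12,0,0],[0,0,0]],[0.0,[-0.15,0,0],[0,0,0]],[0.0,[-0.17,0,0],[0,0,0]],[0.0,[-0.176,0,0],[0,0,0]],[0.0,[-0.176,0,0],[0,0,0]],[0.0,[-0.176,0,0],[0,0,0]]])

```text
clock: 16.12
eef_pos: [421.1, 150.5, 141.0]
tcp_rot: [-0.707, -0.001, -0.001, 0.707]
force: [-0.4, 0.5, -0.1]
grip_width: 0.001
```

Request:
jog_arm(series=[[0.0,[0,0.03,0],[0,0,0]],[0.0,[0,0.06,0],[0,0,0]],[0.0,[0,0.085,0],[0,0,0]],[0.0,[0,0.1,0],[0,0,0]],[0.0,[0,0.108,0],[0,0,0]],[0.0,[0,0.108,0],[0,0,0]],[0.0,[0,0.108,0],[0,0,0]]])

```text
clock: 16.7
eef_pos: [421.1, 150.4, 32.7]
tcp_rot: [0.707, 0.0, 0.0, -0.707]
force: [0.5, -0.6, 0.9]
grip_width: -0.003
```

Request:
jog_arm(series=[[0.0,[0.006,0,0],[0,0,0]],[0.0,[0.012,0,0],[0,0,0]],[0.0,[0.017,0,0],[0,0,0]],[0.0,[0.021,0,0],[0,0,0]],[0.0,[0.025,0,0],[0,0,0]],[0.0,[0.029,0,0],[0,0,0]],[0.0,[0.033,0,0],[0,0,0]],[0.0,[0.037,0,0],[0,0,0]],[0.0,[0.04,0,0],[0,0,0]]])

```text
clock: 17.45
eef_pos: [460.3, 150.3, 32.5]
tcp_rot: [0.707, 0.0, 0.0, -0.707]
force: [-2.7, 0.1, 2.3]
grip_width: -0.001
```

Touching (−2.7 N matches keeper friction). Continue.

Request:
jog_arm(series=[[0.0,[0.004,0,0],[0,0,0]],[0.0,[0.008,0,0],[0,0,0]],[0.0,[0.012,0,0],[0,0,0]],[0.0,[0.015,0,0],[0,0,0]],[0.0,[0.018,0,0],[0,0,0]],[0.0,[0.02,0,0],[0,0,0]]])

```text
clock: 17.95
eef_pos: [480.2, 150.1, 32.4]
tcp_rot: [0.707, 0.0, 0.0, -0.707]
force: [-3.4, -1.9, 1.9]
grip_width: 0.002
```

Request:
jog_arm(series=[[0.0,[0.002,0,0],[0,0,0]],[0.0,[0.004,0,0],[0,0,0]],[0.0,[0.006,0,0],[0,0,0]],[0.0,[0.006,0,0],[0,0,0]]])

```text
clock: 18.28
eef_pos: [483.3, 150.2, 32.1]
tcp_rot: [0.707, -0.001, -0.002, -0.707]
force: [-7.7, -2.5, 6.0]
grip_width: 0.001
```

Request:
jog_arm(series=[[0.0,[0.001,0,0],[0,0,0]],[0.0,[0.002,0,0],[0,0,0]],[0.0,[0.003,0,0],[0,0,0]],[0.0,[0.003,0,0],[0,0,0]]])

```text
clock: 18.62
eef_pos: [483.1, 150.3, 31.8]
tcp_rot: [0.707, -0.003, -0.003, -0.707]
force: [-14.0, -2.2, 10.6]
grip_width: -0.0
```

Request:
jog_arm(series=[[0.0,[-0.005,0,0],[0,0,0]],[0.0,[-0.02,0,0],[0,0,0]],[0.0,[-0.025,0,0],[0,0,0]],[0.0,[-0.025,-0.03,0],[0,0,0]],[0.0,[-0.025,-0.06,0],[0,0,0]],[0.05,[-0.025,-0.09,0],[0,0,0]],[0.05,[-0.025,-0.112,0],[0,0,0]],[0.05,[0.02,-0.112,0],[0,0,0]],[0.05,[0.06,-0.112,0],[0,0,0]],[0.05,[0.09,-0.112,0],[0,0,0]],[0.05,[0.108,-0.112,0],[0,0,0]],[0.05,[0.108,-0.112,0],[0,0,0]],[0.05,[0.108,-0.112,0],[0,0,0]],[0.05,[0.108,-0.112,0],[0,0,0]]])

```text
clock: 19.78
eef_pos: [596.1, 150.6, 144.4]
tcp_rot: [-0.707, -0.0, 0.0, 0.707]
force: [-0.3, 0.0, -0.1]
grip_width: 0.584
```

```bash
python3 look.py | grep -v seat; python3 - <<'E'
import cv2,glob,os,numpy as np
a=sorted(glob.glob("pics/wrist_*.png"),key=os.path.getmtime)[-1]; im=cv2.imread(a); print(a)
hsv=cv2.cvtColor(im,cv2.COLOR_BGR2HSV); m=cv2.inRange(hsv,(0,0,180),(180,60,255)); m[:,:270]=0;m[:,365:]=0;m[250:]=0
k,l,st,ce=cv2.connectedComponentsWithStats(m); print([st[i].tolist() for i in range(1,k) if st[i,4]>20])
for r in range(60,250,8):
    c=np.where(m[r])[0]; print(r,(c.min(),c.max(),len(c)) if len(c) else None,end=" ")
E
```

```text
[596.14359682 150.58767462 144.43972711] [-0.30304089  0.00811317 -0.05508362] 0.5838793420973719 19.7833
wrist red: [([310, 87, 14, 28, 375], [316.4, 100.7], [506.2, 151.0, 91.5])]
  tab_top [(0.63, [317.8, 99.6], [505.4, 152.1])]
  fork_mid []
  hub [(0.97, [76.0, 299.4], [742.6, -162.2]), (0.92, [5.4, 39.0], [442.0, -153.6]), (0.65, [315.5, 192.2], [598.3, 149.8])]
  shaft_top [(0.62, [314.3, 209.3], [595.2, 149.1]), (0.28, [2.9, 272.3], [661.5, -159.7])]
top red: [([327, 86, 32, 11, 314], [342.5, 90.7], [922.9, -43.9, 91.5]), ([410, 147, 18, 18, 264], [418.5, 155.3], [714.1, -293.3, 91.5]), ([541, 264, 17, 6, 53], [549.2, 266.2], [381.4, -701.5, 91.5])]
  tab_top [(0.6, [276.2, 210.9], [514.4, 143.3])]
  fork_mid [(0.79, [277.8, 191.1], [585.7, 147.9])]
  hub [(0.68, [378.3, 241.4], [442.0, -178.2]), (0.48, [280.2, 189.1], [595.6, 142.2]), (0.48, [376.6, 151.0], [739.3, -165.6])]
  shaft_top [(0.71, [339.7, 179.0], [621.9, -46.9]), (0.62, [276.7, 182.9], [600.1, 146.8])]
scene red: [([246, 32, 4, 27, 79], [247.8, 44.7], [335.5, -746.0, 91.5]), ([276, 105, 13, 9, 68], [282.4, 109.
[... 667 characters left out ...]
t_top [(0.98, [349.9, 245.4], [595.3, 146.7])]
pics/wrist_19.8.png
[[286, 126, 61, 84, 3832], [313, 207, 7, 5, 27], [281, 223, 5, 7, 23], [344, 224, 6, 6, 27]]
60 None 68 None 76 None 84 None 92 None 100 None 108 None 116 None 124 None 132 (np.int64(286), np.int64(346), 61) 140 (np.int64(286), np.int64(346), 61) 148 (np.int64(286), np.int64(345), 60) 156 (np.int64(286), np.int64(345), 60) 164 (np.int64(287), np.int64(345), 59) 172 (np.int64(287), np.int64(344), 58) 180 (np.int64(287), np.int64(344), 26) 188 (np.int64(287), np.int64(344), 26) 196 (np.int64(287), np.int64(343), 25) 204 (np.int64(288), np.int64(343), 25) 212 None 220 None 228 (np.int64(282), np.int64(349), 10) 236 None 244 None
```

Request:
jog_arm(newtons=60, series=[[0.05,[-0.0005,0.03,-0.0003],[0,0,0]],[0.05,[-0.0005,0.06,-0.0003],[0,0,0]],[0.05,[-0.0005,0.09,-0.0003],[0,0,0]],[0.05,[-0.0005,0.11,-0.0003],[0,0,0]],[0.05,[-0.0005,0.12,-0.0003],[0,0,0]],[0.05,[-0.0005,0.12,-0.0003],[0,0,0]],[0.015,[-0.0005,0.12,-0.0003],[0,0,0]],[0.015,[-0.0005,0.12,-0.0003],[0,0,0]],[0.015,[-0.0005,0.12,-0.0003],[0,0,0]],[0.015,[-0.0005,0.12,-0.0003],[0,0,0]],[0.015,[-0.0005,0.12,-0.0003],[0,0,0]],[0.015,[-0.0005,0.12,-0.0003],[0,0,0]],[0.015,[-0.0005,0.12,-0.0003],[0,0,0]],[0.015,[-0.0005,0.12,-0.0003],[0,0,0]]])

```text
clock: 21.85
eef_pos: [598.1, 150.2, 26.6]
tcp_rot: [-0.707, -0.002, -0.002, 0.707]
force: [-0.5, -0.9, 6.4]
grip_width: 0.281
```

Request:
jog_arm(series=[[0.015,[0,-0.001,0],[0,0,0]],[0.015,[0,-0.002,0],[0,0,0]],[0.015,[0,-0.003,0],[0,0,0]],[0.015,[0,-0.003,0],[0,0,0]]])

```text
clock: 22.18
eef_pos: [596.1, 150.1, 27.5]
tcp_rot: [0.707, 0.0, 0.0, -0.707]
force: [-0.5, -0.7, -1.6]
grip_width: 0.28
```

Request:
jog_arm(series=[[0.015,[0,-0.001,0],[0,0,0]],[0.015,[0,-0.002,0],[0,0,0]],[0.015,[0,-0.003,0],[0,0,0]],[0.015,[0,-0.003,0],[0,0,0]]])

```text
clock: 22.52
eef_pos: [595.9, 150.1, 29.9]
tcp_rot: [0.707, -0.0, -0.0, -0.707]
force: [0.9, 0.1, -6.1]
grip_width: 0.282
```

Request:
jog_arm(series=[[0.015,[0,-0.0015,0],[0,0,0]],[0.015,[0,-0.003,0],[0,0,0]],[0.015,[0,-0.004,0],[0,0,0]],[0.015,[0,-0.004,0],[0,0,0]]])

```text
clock: 22.85
eef_pos: [595.8, 150.1, 33.8]
tcp_rot: [0.707, -0.0, -0.0, -0.707]
force: [1.8, 0.2, -11.8]
grip_width: 0.279
```

Request:
jog_arm(series=[[0.015,[0,0,0],[0,0,0]],[0.015,[0,0,0],[0,0,0]],[0.015,[0,0,0],[0,0,0]],[0.015,[0,0,0],[0,0,0]],[0.015,[0,0,0],[0,0,0]],[0.015,[0,0,0],[0,0,0]],[0.015,[0,0,0],[0,0,0]]])

```text
clock: 23.43
eef_pos: [595.9, 150.1, 34.3]
tcp_rot: [0.707, -0.0, -0.0, -0.707]
force: [-0.3, 0.7, -13.4]
grip_width: 0.279
```

Request:
jog_arm(series=[[0.015,[0,0.0015,0],[0,0,0]],[0.015,[0,0.003,0],[0,0,0]],[0.015,[0,0.0045,0],[0,0,0]],[0.015,[0,0.006,0],[0,0,0]],[0.015,[0,0.0075,0],[0,0,0]],[0.015,[0,0.0085,0],[0,0,0]],[0.015,[0,0.0085,0],[0,0,0]]])

```text
clock: 24.02
eef_pos: [598.1, 150.2, 27.3]
tcp_rot: [-0.707, -0.001, -0.001, 0.707]
force: [0.2, 0.1, -0.1]
grip_width: 0.282
```

Request:
jog_arm(series=[[0.015,[0,0.001,0],[0,0,0]],[0.015,[0,0.002,0],[0,0,0]],[0.015,[0,0.002,0],[0,0,0]]])

```text
clock: 24.27
eef_pos: [598.1, 150.3, 26.6]
tcp_rot: [-0.707, -0.002, -0.002, 0.707]
force: [-2.1, -0.7, 10.0]
grip_width: 0.281
```

Seated (+10 N). Ease off, release, withdraw.

Request:
jog_arm(series=[[0.015,[0,-0.0015,0],[0,0,0]],[0.015,[0,-0.0015,0],[0,0,0]],[0.05,[0,-0.0015,0],[0,0,0]],[0.05,[0,-0.0015,0],[0,0,0]],[0.05,[0,-0.0015,0],[0,0,0]],[0.05,[0,-0.0015,0],[0,0,0]],[0.05,[0,-0.0015,0],[0,0,0]],[0.05,[0,-0.0015,0],[0,0,0]],[0.05,[0,-0.01,0],[0,0,0]],[0.05,[0,-0.03,0],[0,0,0]],[0.05,[0,-0.06,0],[0,0,0]],[0.05,[0,-0.09,0],[0,0,0]],[0.05,[0,-0.118,0],[0,0,0]],[0.05,[0,-0.118,0],[0,0,0]],[0.05,[0,-0.118,0],[0,0,0]],[0.05,[0,-0.118,0],[0,0,0]]])

```text
clock: 25.6
eef_pos: [596.3, 150.1, 142.1]
tcp_rot: [0.707, 0.0, 0.0, -0.707]
force: [-0.7, -0.5, -1.1]
grip_width: 0.588
```

```bash
python3 look.py | grep -E "^\[|wrist red|tab_top|hub|fork"; python3 - <<'E'
import cv2,glob,os,numpy as np
L=sorted(glob.glob("pics/wrist_*.png"),key=os.path.getmtime)[-2:]
for a in L:
    im=cv2.imread(a); hsv=cv2.cvtColor(im,cv2.COLOR_BGR2HSV); b=cv2.inRange(hsv,(18,90,60),(32,255,255)); b[:,:285]=0;b[:,348:]=0;b[:160]=0;b[270:]=0
    ys,xs=np.where(b); print(a,len(ys),ys.min(),ys.max(),xs.min(),xs.max())
A,B=[cv2.imread(sorted(glob.glob("pics/top_*.png"),key=os.path.getmtime)[-1]),cv2.imread("pics/top0.png")]
d=cv2.absdiff(A,B).max(2)>60; k,l,st,_=cv2.connectedComponentsWithStats(d.astype(np.uint8)); print([s.tolist() for s in st[1:] if s[4]>15])
E
```

```text
[596.2555735  150.09551765 142.14908726] [-0.74787232 -0.53722716 -1.05291984] 0.5884230320313742 25.6
wrist red: [([310, 87, 15, 28, 390], [316.8, 100.3], [506.1, 150.7, 91.5])]
  tab_top [(0.84, [318.8, 96.5], [503.3, 152.4]), (0.33, [314.2, 187.6], [578.1, 148.5])]
  fork_mid []
  hub [(0.86, [77.9, 298.1], [739.0, -157.3]), (0.75, [316.2, 191.4], [597.0, 150.1]), (0.72, [1.1, 37.9], [441.5, -155.8])]
  tab_top [(0.71, [275.9, 213.8], [505.4, 143.6]), (0.58, [415.7, 156.7], [709.0, -284.4])]
  fork_mid [(0.71, [276.3, 192.2], [581.9, 152.4])]
  hub [(0.74, [316.5, 235.1], [452.7, 17.3]), (0.62, [436.5, 192.3], [609.5, -363.4]), (0.56, [278.0, 187.6], [600.2, 149.7])]
  tab_top []
  fork_mid [(0.86, [351.8, 254.0], [587.1, 149.7]), (0.21, [298.0, 284.2], [755.5, 130.7])]
  hub [(0.67, [322.3, 163.8], [446.2, -156.8]), (0.49, [352.0, 255.8], [584.9, 149.3]), (0.47, [238.2, 211.1], [751.6, -168.7])]
pics/wrist_19.8.png 946 175 220 301 331
pics/wrist_25.6.png 939 175 220 301 331
[[145, 98, 155, 302, 17950], [0, 252, 71, 114, 3653], [65, 269, 145, 131, 7624], [0, 300, 22, 28, 264], [164, 302, 29, 2, 44], [151, 306, 24, 4, 57]]
```

```bash
python3 -c "
from workcell import env; print(env.close_job())"
```

```text
the job is handed in; nothing more can be done
None
```

The brass hub is seated on the spindle with the fork fully in over its flange. I let it go and handed the job in at about 26 s on the robot's clock.

- **Fit:** I lowered the hub by hand until it touched the shoulder at about 7 N. The height matched fully home to within the 5 mm spread of my two estimates.
- **Fork:** I pushed the red tab to its stop; the force rose to 14 N with no more travel. The wrist camera put the tab at x = 506 mm, against 507 mm expected.
- **Tug:** The fork took up load after a few millimetres and held. The wrist read 11.8 to 13.4 N for about 0.6 s, about 1.7 N of it the hub's weight. I read force only at the end of each step, and the highest reading was 13.4 N.
- **Afterwards:** I set it back down (10 N contact) and released it. In the wrist pictures its outline and the tab matched those from before the tug. The top picture showed large changes only where the arm and gripper had moved; I compared it with the first picture numerically, not by eye.

**What went wrong or disagreed:**
- **First grasp missed:** The fingertips end about 40 mm short of the reported TCP, so the gripper closed above the hub. A scene picture showed this, and I allowed for it from then on.
- **Sideways reading:** The measured tool x read 2 to 3 mm off at times while pressing down and just after the first release. It had no visible effect.
- **Final look:** The detectors scored low on the fitted hub (about 0.5 to 0.75). I had used up my 12 picture views, so the final checks were numeric only.

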